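# Balance the orbital shaker

### The job

One flask already sits in one of the four ring holders on the shaker platform. Balance the platform: take the other flask of the same size from the bench and stand it upright, fully down, in the empty holder diagonally opposite the loaded one. Leave the flask on the shaker and the small flask where they are.

Things in the scene. Friction and masses are not known exactly. Their poses are not given: they have to be found in the camera images.
- spare_flask_mid (a point): Larger of two loose amber conical flasks on the bench right of the shaker, near a low white jar: base 67 mm across, 118 mm tall, 0.15 to 0.3 kg. On top a white round cap 38 mm across, 28 mm high (its centre 45 mm above this point), then a neck 30 mm across, 10 mm long, then the cone. This point: on its axis, half-way up (59 mm above its underside); z up along the axis.
- loaded_flask_mid (a point): Loose flask identical to the spare flask, already standing in one of the four holders on the shaker (which one varies). This point is on its axis, half-way up (59 mm above its underside); z is up.
- platform_centre (a point): Centre of the upper face of the shaker's fixed aluminium plate, 260 mm square, 95 mm above the bench, on a blue body. x and y along its edges, z up. Four dark ring holders stand on it, centres at x = +/-65, y = +/-65 mm from here; each 22 mm high, 80 mm across inside, 87 outside, open above; a flask stands in it on the plate itself.
- small_flask_mid (a point): Small loose amber conical flask on the bench, not wanted: base 51 mm across, 82 mm tall with the same 38 mm cap. This point is on its axis, half-way up (41 mm above its underside).
Things that resemble listed ones, but are neither listed nor needed, are in the scene too. Leave any purple or yellow look-alike of the part that bears loaded_flask_mid alone.

How it is judged:
At the end, for the whole second after the job is handed in: Spare flask released, at rest, upright (within 8 degrees), down on the plate (within 5 mm), in the holder opposite: 80 to 104 mm from the platform's centre, over 160 mm from the loaded flask. Loaded flask upright, within 20 mm of its start; small flask within 30 mm of its start (horizontal distance between spare_flask_mid and platform_centre between 0.08 and 0.104 m and horizontal distance between spare_flask_mid and loaded_flask_mid above 0.16 m and z of spare_flask_mid in the frame of platform_centre between 0.054 and 0.065 m and angle between each of spare_flask_mid, loaded_flask_mid's own z axis and vertical below 0.15 rad and distance of loaded_flask_mid from where it was at the start of the episode below 0.02 m and distance of small_flask_mid from where it was at the start of the episode below 0.03 m and linear speed of spare_flask below 0.03 m/s); the robot touches nothing.
It fails at once if the flask already on the shaker is displaced by more than 20 mm (distance of loaded_flask_mid from where it was at the start of the episode above 0.02 m).
It fails at once if the small flask is displaced by more than 30 mm (distance of small_flask_mid from where it was at the start of the episode above 0.03 m).
It also fails if it takes over 48 s, if anything falls off the work surface, if the arm or the gripper's body presses on something with over 40 N, if the wrist force passes 120 N, or if a joint passes its speed limit or range.

### The arm

A 7-joint arm with a two-finger parallel gripper is mounted at the origin on the work surface. World frame = base frame: x ahead of the robot, y to its left, z up, the work surface at z = 0. Lengths are in m, angles in rad, forces in N, time in s.
With the tool pointing down it reaches from about 0.425 to 0.95 m from the base axis. Payload 4.7 kg.
Tool frame: the origin (TCP) lies midway between the tips of the shut fingers; the grasp point (between the pads) lies 19 mm behind it; x points along the fingers, y is the direction in which the jaws open and shut, and the axes are right-handed (so a half turn about x gives the same grasp; the last joint's range is limited). The gripper opens to 85 mm and grips with 20 to 120 N. Pads are 22 mm wide; open, the fingers measure 114 mm over their backs; the gripper's body (76 mm by 85 mm) begins 54 mm behind the grasp point. The pads swing forward as they close: fully open they stand 13 mm farther back than shut.
Start: joints at [-1.27, 0.469, -0.049, 1.532, 0.024, 1.141, -0.082], TCP at [0.219, 0.639, 0.231] pointing down, gripper open.
Joint ranges: [-2.59, 2.59], [-0.33, 1.99], [-1.39, 1.29], [0.1, 2.45], [-1.04, 4.18], [0.21, 1.99], [-2.66, 2.66]. Speed limits (rad/s): [2.57, 2.57, 3.14, 3.14, 3.14, 3.14, 3.14].

### API

Orientations are given as a unit quaternion [x, y, z, w].
In Python, from plant import sense, read_camera, job_done, search_frame, place_of gives the robot as it stands.
- The arm moves only by the tool arm_command, never from a script. Its argument "rows" is a list of rows, each a list of 3 entries, a list of its own where there are three numbers: the finger opening in mm, from 0 to 85.4, then the shift along the tool's x, y, z each as a share of 4 cm, from -1 to 1, then the turn about the tool's x as a share of 4 degrees, from -1 to 1. A call has 1 to 20 rows; each row shifts and turns the commanded pose from where the row before left it, along the tool's axes as they then stand; what a row does not reach is not made up. A row lasts 1/10 s, in which the tool goes at most 50 mm and 8.59 degrees, less where a joint would pass 70% of its speed; a pose out of reach is approached as far as the arm can. A call with a number of a shift or a turn outside -1 to 1 is refused whole. A call with a gripper value outside its range is refused whole. The fingers move at their own pace and stop on an object; "squeeze" is the grip in N (left out, the last holds). Time passes only in rows, so rows that do not move let the fingers close. It gives the time, the measured TCP pose, the force and the opening at its end, in the units of the state.
- sense(): the state, without advancing time (a new reading comes with each control period).
- read_camera(name): name is "side" or "top"; returns a dict with "frame" (384x512x3 uint8, red, green, blue), "camera_matrix" (3x3 intrinsics, pixels), "dist" ([k1, k2, p1, p2, k3] as OpenCV has them; the pictures are not rectified), "R" (3x3) and "t" (3): a world point X has camera coordinates R X + t. Camera axes: x right, y down, z forward; pixel columns grow to the right and rows downward; lengths in m; the calibration is good to about 2 mm. A picture is of the moment at which its call begins. There is no depth.
- job_done(): hands the job in, once; it reports no verdict.
Trained networks look in a picture, given as the dict that the camera call returned (one of the last four; its "shot" number tells which), for a name from the list of things; names that differ only in an ending like _2 or _b are one class to them, and where a whole thing is asked for, a point or a joint stands for the part that bears it (a point fixed in the world has none). Each returns a list of dicts, best first, with "p" (0 to 1); they miss things now and then, are a little off and sometimes report something else, mostly with a low value. They report only what shows in the picture. A call takes as long as a camera call. They do not tell look-alikes from the thing itself.
- search_frame(picture, label): "location" ([x, y, z] in m, in world coordinates, good to about 4 mm: the middle of the surface that is visible of it).
- place_of(picture, label): "location" ([x, y, z] in m, in world coordinates, good to about 4 mm: a listed point, or the origin of a listed thing).
The state is a dict: "time_s": time; "joint_positions": joint angles; "joint_vel": joint speeds; "tau": joint torques, N m; "tool_pos": TCP position; "orientation": TCP orientation; "ft_force": force on the tool from outside, world axes, zero at the start; "wrist_torque": the same for the moment, N m; "grip_width": finger opening in m.
Only numpy, scipy, OpenCV 4.12 (cv2) and the standard library are available. Lean on these libraries where they do the work, as an engineer would, in place of code of your own. Each camera call takes 0.05 s, during which the arm holds its last target.

## Working session

There is one attempt and no reset: what is moved stays moved. The work goes in short steps, Python scripts to look and compute and a tool call to move; the robot and the scene stay as the last step left them, time stands still between calls to the robot, and variables do not carry over. Pictures are saved under pics/ and viewed, and the job is handed in when it is done.

Besides the shell and the picture viewer there is one more tool, called after "Emit:" as name([rows], argument=value, ...), one row to a line, values as JSON. arm_command: Moves the arm, as the interface text tells. Shift numbers are shares of 4 cm and turn numbers shares of 4 degrees, none past 1 either way. Its arguments: {"type":"object","properties":{"rows":{"type":"array","items":{"type":"array"}},"squeeze":{"type":"number"}},"required":["rows"]}

```bash
mkdir -p pics; ls; cat > h.py <<'E'
import numpy as np, cv2
from plant import *
def snap(n,fn):
    p=read_camera(n); cv2.imwrite('pics/'+fn,p['frame'][:,:,::-1]); return p
def proj(p,X):
    r,_=cv2.Rodrigues(np.array(p['R'])); 
    return cv2.projectPoints(np.array(X,float).reshape(-1,3),r,np.array(p['t'],float),np.array(p['camera_matrix']),np.array(p['dist']))[0].reshape(-1,2)
E
python3 - <<'E'
from h import *
s=sense();print(s)
for n in('side','top'):
    p=snap(n,n+'0.png')
    print(n,np.round(-np.array(p['R']).T@p['t'],3))
    for l in('spare_flask_mid','loaded_flask_mid','platform_centre','small_flask_mid'):
        for d in place_of(p,l): print(l,np.round(d['location'],3),round(d['p'],2),proj(p,d['location']).round())
E
```

```text
pics
{'time_s': 0.0, 'joint_positions': array([-1.26991331,  0.46947506, -0.04859957,  1.53371151,  0.02405956,
        1.14100062, -0.08229473]), 'joint_vel': array([ 0.00180592,  0.00035952, -0.00095567,  0.00041669,  0.00123442,
        0.00034129,  0.00047795]), 'tau': array([-5.53536138e-04, -5.10307252e+01, -4.69084515e-02, -2.37718803e+01,
        1.06578780e-02,  7.31494365e-03, -1.38155352e-05]), 'tool_pos': array([0.21837474, 0.63807006, 0.23023132]), 'orientation': array([ 0.11535637,  0.69762097, -0.11676292,  0.69741258]), 'ft_force': array([-0.2020409 ,  0.38337303,  0.22367344]), 'wrist_torque': array([-0.03709915,  0.01028053,  0.01294288]), 'grip_width': 0.08545177841285072}
side [0.455 0.585 0.762]
spare_flask_mid [ 0.605 -0.163  0.057] 0.93 [[216. 179.]]
spare_flask_mid [0.452 0.149 0.15 ] 0.3 [[280. 269.]]
loaded_flask_mid [ 0.346 -0.06   0.056] 0.9 [[331. 215.]]
loaded_flask_mid [ 0.487 -0.054  0.057] 0.73 [[265. 215.]]
loaded_flask_mid [0.452 0.15  0.153] 0.55 [[280. 268.]]
platform_centre [0.538 0.186 0.093] 0.64 [[229. 304.]]
small_flask_mid [ 0.499 -0.325  0.039] 0.88 [[265. 142.]]
top [ 0.302 -0.017  1.088]
spare_flask_mid [ 0.606 -0.159  0.061] 0.56 [[314. 141.]]
platform_centre [0.535 0.186 0.096] 0.9 [[158. 164.]]
small_flask_mid [ 0.507 -0.325  0.041] 0.56 [[386. 187.]]
```

View pics/side0.png

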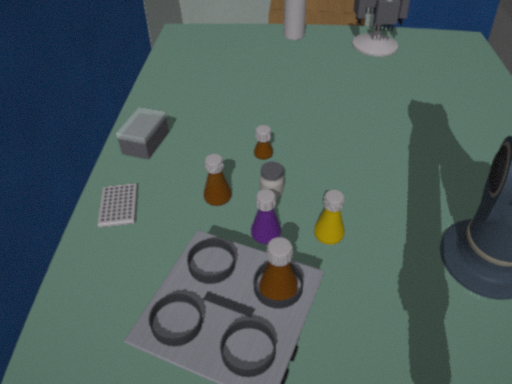

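View pics/top0.png

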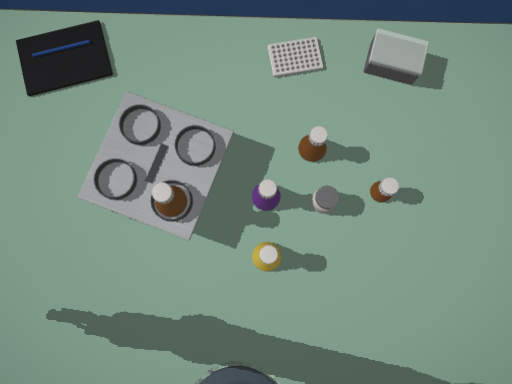

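Candidates for the spare in the side picture:
- Amber at (216,180), larger, next to the white jar at (272,180). This is my choice.
- Small amber at (264,143), not wanted.
- Purple at (266,216) and yellow at (331,217), look-alikes.
- Amber at (280,270), the loaded flask in its holder.

In the top picture the spare is at (314,141). The target holder is the diagonal one, at top (140,125) and side (177,318). Next I'll do a close crop and refine the positions.

```bash
cat > m.py <<'E'
from h import *
from scipy.optimize import least_squares
from scipy.spatial.transform import Rotation as Ro
P={n:read_camera(n) for n in('side','top')}
R=Ro.from_quat(sense()['orientation']).as_matrix();print('tool axes cols\n',R.round(3))
def ray(p,uv):
    u=cv2.undistortPoints(np.array(uv,float).reshape(1,1,2),np.array(p['camera_matrix']),np.array(p['dist'])).ravel()
    Rm=np.array(p['R']);return -Rm.T@p['t'],Rm.T@np.array([u[0],u[1],1])
def atz(p,uv,z):
    c,d=ray(p,uv);return (c+d*(z-c[2])/d[2])[:2]
out=[]
for n,p in P.items():
    im=p['frame'].astype(int)
    for nm,g in(('spare',(0.605,-0.161,.104)),('loaded',(0.452,.149,.199)),('small',(.503,-.325,.068))):
        u,v=proj(p,g)[0].round().astype(int)
        w=(im.min(2)>115)&(im.max(2)-im.min(2)<50)
        m=np.zeros_like(w);m[v-14:v+14,u-14:u+14]=w[v-14:v+14,u-14:u+14]
        k,l,st,ce=cv2.connectedComponentsWithStats(m.astype(np.uint8))
        i=1+np.argmax(st[1:,4]); print(n,nm,(u,v),'cap blob',st[i],ce[i].round(1),'at z',g[2],atz(p,ce[i],g[2]).round(4))
        if nm=='spare':
            cr=p['frame'][v-30:v+60,u-45:u+45,::-1]; out.append(cv2.resize(cr,(390,390),interpolation=cv2.INTER_CUBIC))
cv2.imwrite('pics/crop.png',np.hstack(out))
# overlay of hypothesised platform
c=np.array([.5365,.186]);L=np.array([.452,.149]);a=np.arctan2(*(c-L)[::-1])-np.pi/4
print('yaw guess',np.degrees(a))
for n,p in P.items():
    im=cv2.resize(p['frame'][:,:,::-1],None,fx=3,fy=3,interpolation=cv2.INTER_CUBIC)
    Rz=np.array([[np.cos(a),-np.sin(a)],[np.sin(a),np.cos(a)]])
    t=np.linspace(0,2*np.pi,60)
    for sx in(-1,1):
        for sy in(-1,1):
            o=c+Rz@[sx*.065,sy*.065]
            X=np.c_[o[0]+.0435*np.cos(t),o[1]+.0435*np.sin(t),0*t+.117]
            cv2.polylines(im,[(proj(p,X)*3).astype(int)],True,(0,255,0),1)
    q=np.array([c+Rz@np.array(k)*.13 for k in((1,1),(1,-1),(-1,-1),(-1,1))])
    cv2.polylines(im,[(proj(p,np.c_[q,[.095]*4])*3).astype(int)],True,(0,0,255),1)
    u,v=(proj(p,[*c,.1])[0]*3).astype(int)
    cv2.imwrite(f'pics/ov_{n}.png',im[max(0,v-290):v+290,max(0,u-300):u+300])
E
python3 m.py
```

```text
tool axes cols
 [[ 0.     0.324  0.946]
 [ 0.     0.946 -0.324]
 [-1.     0.    -0.   ]]
side spare (np.int64(215), np.int64(164)) cap blob [205 154  18  19 274] [213.  162.8] at z 0.104 [ 0.6089 -0.1647]
side loaded (np.int64(281), np.int64(251)) cap blob [267 238  25  27 551] [279.1 251.1] at z 0.199 [0.4553 0.1502]
side small (np.int64(264), np.int64(133)) cap blob [255 125  16  17 214] [262.7 132.8] at z 0.068 [ 0.5056 -0.3262]
top spare (np.int64(318), np.int64(136)) cap blob [304 122  28  23 533] [318.  131.3] at z 0.104 [ 0.6158 -0.1616]
top loaded (np.int64(164), np.int64(194)) cap blob [150 180  22  28 401] [159.9 190.7] at z 0.199 [0.4578 0.1579]
top small (np.int64(389), np.int64(187)) cap blob [375 173  28  23 498] [389.  182.1] at z 0.068 [ 0.5132 -0.3255]
yaw guess -21.352839594708357
```

View pics/crop.png

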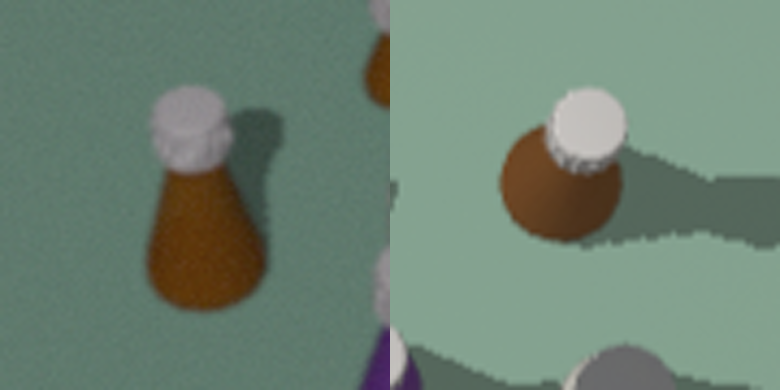

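View pics/ov_side.png

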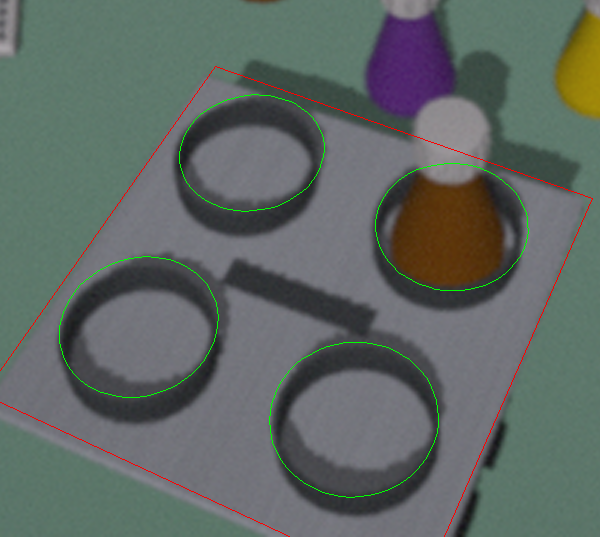

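View pics/ov_top.png

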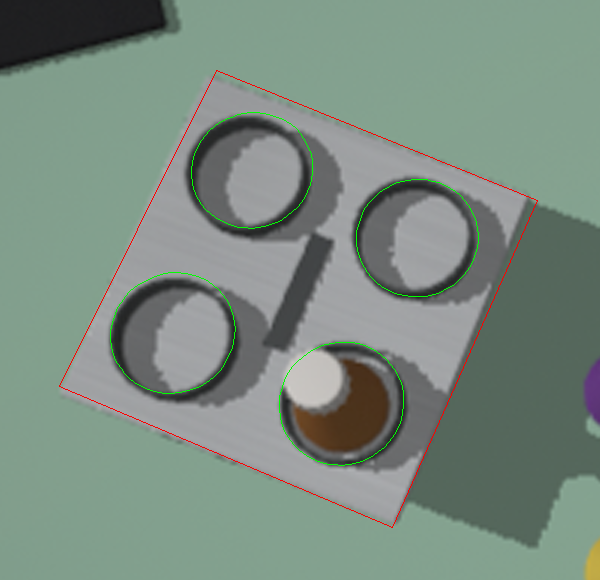

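The crop confirms the choice: a full-size amber flask with a white cap at side (216,180), beside the jar. The platform overlay fits to about 1 px. I'll take the cap top centre from the top picture and work out the move.

```bash
cat > e.py <<'E'
from h import *
exec(open('m.py').read().split("out=[]")[0])
p=P['top']; print('top cap top face',atz(p,(318.7,134.9),.118))
# base ellipse: amber blob fit in top
print('side cap top', atz(P['side'],(215-45+190/4.333,164-30+107/4.333),.118))
for n,im in P.items():
  for c in((.605,-.161),(.608,-.162)):
    print(n,c,'base',proj(im,[*c,0]).round(1))
c=np.array([.607,-.161]);d=c-sense()['tool_pos'][:2]; print(d, R[:2,1:].T@d)
d=np.array([.620,.2235])-c; print(d, R[:2,1:].T@d)
E
python3 e.py
```

```text
tool axes cols
 [[-0.     0.324  0.946]
 [ 0.     0.946 -0.324]
 [-1.     0.    -0.   ]]
top cap top face [ 0.60322574 -0.16112343]
side cap top [ 0.60563163 -0.16261548]
side (0.605, -0.161) base [[218.2 196.6]]
side (0.608, -0.162) base [[217.  196.3]]
top (0.605, -0.161) base [[311.4 148.6]]
top (0.608, -0.162) base [[311.9 147.4]]
[ 0.38845033 -0.79965895] [-0.6307748   0.62647524]
[0.013  0.3845] [ 0.3679906  -0.11221483]
```

Emit:
arm_command([
  [85, [-0.75, 0, 0], 0],
  [85, [-0.75, 0, 0], 0],
  [85, [-0.75, 0, 0], 0],
  [85, [0, -0.6, 0.6], 0],
  [85, [0, -0.6, 0.6], 0],
  [85, [0, -0.6, 0.6], 0],
  [85, [0, -0.6, 0.6], 0],
  [85, [0, -0.6, 0.6], 0],
  [85, [0, -0.6, 0.6], 0],
  [85, [0, -0.6, 0.6], 0],
  [85, [0, -0.6, 0.6], 0],
  [85, [0, -0.6, 0.6], 0],
  [85, [0, -0.6, 0.6], 0],
  [85, [0, -0.6, 0.6], 0],
  [85, [0, -0.6, 0.6], 0],
  [85, [0, -0.6, 0.6], 0],
])

```text
time_s: 2.3
tool_pos: [0.4131, 0.2411, 0.3216]
orientation: [0.116, 0.697, -0.116, 0.698]
ft_force: [-0.3, 0.8, -0.0]
grip_width: 0.0846
```

Emit:
arm_command([
  [85, [0, -0.6, 0.6], 0],
  [85, [0, -0.6, 0.6], 0],
  [85, [0, -0.6, 0.6], 0],
  [85, [0, -0.6, 0.6], 0],
  [85, [0, -0.6, 0.6], 0],
  [85, [0, -0.6, 0.6], 0],
  [85, [0, -0.6, 0.6], 0],
  [85, [0, -0.6, 0.6], 0],
  [85, [0, -0.6, 0.6], 0],
  [85, [0, -0.6, 0.6], 0],
  [85, [0, -0.6, 0.6], 0],
  [85, [0, -0.6, 0.6], 0],
  [85, [0, -0.6, 0.6], 0],
  [85, [0, 0, 0], 0],
  [85, [0, 0, 0], 0],
  [85, [0, 0, 0], 0],
])

```text
time_s: 3.9
tool_pos: [0.6068, -0.1523, 0.3212]
orientation: [0.116, 0.698, -0.115, 0.697]
ft_force: [-0.0, 0.7, 0.7]
grip_width: 0.085
```

```bash
cat > g.py <<'E'
import sys
from h import *
from scipy.spatial.transform import Rotation as Ro
s=sense();R=Ro.from_quat(s['orientation']).as_matrix()
T=np.array([float(a) for a in sys.argv[1:4]])
print(s['time_s'],s['tool_pos'],s['ft_force'],s['grip_width'],'\n',R.round(3),'\nmm in tool axes',(R.T@(T-s['tool_pos'])*1000).round(1))
E
python3 g.py .605 -.161 .085
python3 -c "
from h import *
p=snap('side','s1.png');p=snap('top','t1.png')"
```

```text
3.9 [ 0.60677181 -0.15227794  0.32117702] [-0.04139454  0.66044568  0.68076398] 0.08500519669285078 
 [[-0.     0.322  0.947]
 [ 0.001  0.947 -0.322]
 [-1.     0.001 -0.001]] 
mm in tool axes [236.2  -9.1   1.3]
```

Emit:
arm_command([
  [85, [0.5, -0.23, 0.03], 0],
  [85, [0.8, 0, 0], 0],
  [85, [0.8, 0, 0], 0],
  [85, [0.8, 0, 0], 0],
  [85, [0.8, 0, 0], 0],
  [85, [0.5, 0, 0], 0],
  [85, [0, 0, 0], 0],
  [85, [0, 0, 0], 0],
])

```text
time_s: 4.8
tool_pos: [0.6054, -0.1622, 0.154]
orientation: [0.116, 0.697, -0.116, 0.698]
ft_force: [-0.9, -0.1, 1.6]
grip_width: 0.0848
```

```bash
python3 g.py .605 -.161 .085
python3 -c "
from h import *
o=[]
for n in('side','top'):
  p=snap(n,n+'2.png');u,v=proj(p,[.605,-.161,.12])[0].astype(int)
  o.append(cv2.resize(p['frame'][v-60:v+60,u-60:u+60,::-1],(390,390)))
cv2.imwrite('pics/c2.png',np.hstack(o))"
```

```text
4.8 [ 0.60542776 -0.16220422  0.1539605 ] [-0.91347689 -0.13247769  1.57454524] 0.08482837960814879 
 [[ 0.001  0.323  0.946]
 [ 0.     0.946 -0.323]
 [-1.     0.     0.001]] 
mm in tool axes [69.   1.  -0.8]
```

View pics/c2.png

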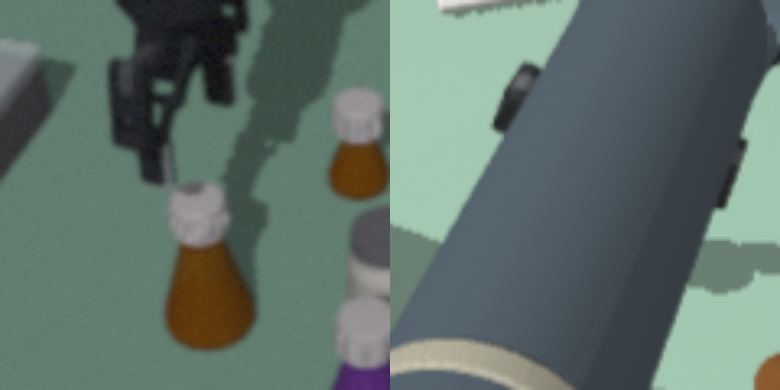

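Emit:
arm_command([
  [85, [0.5, 0, 0], 0],
  [85, [0.5, 0, 0], 0],
  [85, [0.4, 0, 0], 0],
  [85, [0.3, 0, 0], 0],
  [85, [0, 0, 0], 0],
  [85, [0, 0, 0], 0],
  [20, [0, 0, 0], 0],
  [20, [0, 0, 0], 0],
  [20, [0, 0, 0], 0],
  [20, [0, 0, 0], 0],
  [20, [0, 0, 0], 0],
  [20, [0, 0, 0], 0],
  [20, [0, 0, 0], 0],
  [20, [0, 0, 0], 0],
  [20, [0, 0, 0], 0],
  [20, [0, 0, 0], 0],
], squeeze=50)

```text
time_s: 6.5
tool_pos: [0.6056, -0.1628, 0.086]
orientation: [0.116, 0.697, -0.116, 0.698]
ft_force: [-0.2, 1.2, 5.9]
grip_width: 0.0367
```

```bash
python3 g.py .605 -.161 .085
python3 -c "
from h import *
o=[]
for n in('side','top'):
  p=snap(n,n+'3.png');u,v=proj(p,[.605,-.161,.12])[0].astype(int)
  o.append(cv2.resize(p['frame'][v-60:v+60,u-60:u+60,::-1],(390,390)))
cv2.imwrite('pics/c3.png',np.hstack(o))"
```

```text
6.5 [ 0.60556926 -0.16279376  0.08596573] [-0.23801162  1.19346089  5.89096449] 0.03670329072768051 
 [[ 0.001  0.324  0.946]
 [ 0.     0.946 -0.324]
 [-1.     0.001  0.001]] 
mm in tool axes [ 1.   1.5 -1.1]
```

View pics/c3.png

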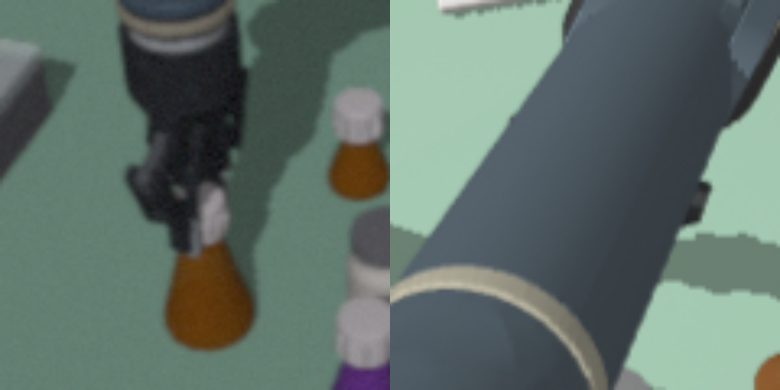

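Emit:
arm_command([
  [20, [-0.2, 0, 0], 0],
  [20, [-0.4, 0, 0], 0],
  [20, [-0.6, 0, 0], 0],
  [20, [-0.6, 0, 0], 0],
  [20, [-0.6, 0, 0], 0],
  [20, [-0.6, 0, 0], 0],
  [20, [-0.6, 0, 0], 0],
  [20, [-0.6, 0, 0], 0],
  [20, [-0.3, 0, 0], 0],
  [20, [0, 0, 0], 0],
  [20, [0, 0, 0], 0],
])

```text
time_s: 7.7
tool_pos: [0.6044, -0.1627, 0.2646]
orientation: [0.116, 0.698, -0.116, 0.697]
ft_force: [-0.1, 0.2, -1.5]
grip_width: 0.0369
```

```bash
python3 g.py .620 .2235 .266
python3 -c "
from h import *
p=snap('side','s4.png')"
```

```text
7.7 [ 0.60441745 -0.16270259  0.26455249] [-0.09023575  0.16251813 -1.51860571] 0.036934524239349294 
 [[-0.001  0.324  0.946]
 [ 0.     0.946 -0.324]
 [-1.     0.    -0.001]] 
mm in tool axes [  -1.3  370.4 -110.4]
```

View pics/s4.png

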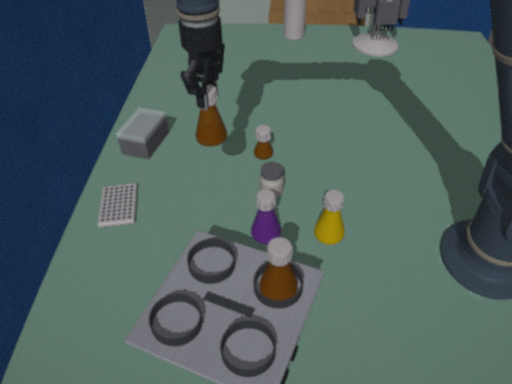

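The flask is held and hangs upright. Next, across to the holder.

Emit:
arm_command([
  [20, [0, 0.25, -0.08], 0],
  [20, [0, 0.5, -0.15], 0],
  [20, [0, 0.5, -0.15], 0],
  [20, [0, 0.5, -0.15], 0],
  [20, [0, 0.5, -0.15], 0],
  [20, [0, 0.5, -0.15], 0],
  [20, [0, 0.5, -0.15], 0],
  [20, [0, 0.5, -0.15], 0],
  [20, [0, 0.5, -0.15], 0],
  [20, [0, 0.5, -0.15], 0],
  [20, [0, 0.5, -0.15], 0],
  [20, [0, 0.5, -0.15], 0],
  [20, [0, 0.5, -0.15], 0],
  [20, [0, 0.5, -0.15], 0],
  [20, [0, 0.5, -0.15], 0],
  [20, [0, 0.5, -0.15], 0],
  [20, [0, 0.5, -0.15], 0],
  [20, [0, 0.5, -0.15], 0],
  [20, [0, 0.3, -0.1], 0],
  [20, [0, 0.2, -0.05], 0],
])

```text
time_s: 9.75
tool_pos: [0.6191, 0.225, 0.2646]
orientation: [0.115, 0.698, -0.116, 0.697]
ft_force: [0.6, -0.3, -1.9]
grip_width: 0.0366
```

Emit:
arm_command([
  [20, [0.3, 0, 0], 0],
  [20, [0, 0, 0], 0],
  [20, [0, 0, 0], 0],
  [20, [0, 0, 0], 0],
])

```text
time_s: 10.15
tool_pos: [0.6199, 0.2219, 0.2534]
orientation: [0.117, 0.697, -0.117, 0.697]
ft_force: [0.1, 0.2, -1.1]
grip_width: 0.0367
```

```bash
python3 g.py .620 .2235 .181
python3 -c "
from h import *
for n in('side','top'):
  p=snap(n,n+'5.png')
  for d in place_of(p,'spare_flask_mid')+place_of(p,'platform_centre'): print(n,np.round(d['location'],3),round(d['p'],2))
  o=cv2.resize(p['frame'][:,:,::-1],None,fx=2,fy=2)
  cv2.imwrite(f'pics/{n}5c.png',o[200:768,0:760] if n=='side' else o[0:560,0:760])
"
```

```text
10.15 [0.61992092 0.22191359 0.25343086] [ 0.12577419  0.20924022 -1.08918429] 0.03671745147891888 
 [[ 0.     0.326  0.946]
 [-0.     0.946 -0.326]
 [-1.    -0.     0.   ]] 
mm in tool axes [72.4  1.5 -0.5]
side [0.622 0.221 0.225] 0.67
side [0.537 0.189 0.094] 0.61
top [0.624 0.223 0.23 ] 0.7
top [0.536 0.182 0.095] 0.63
```

View pics/side5c.png

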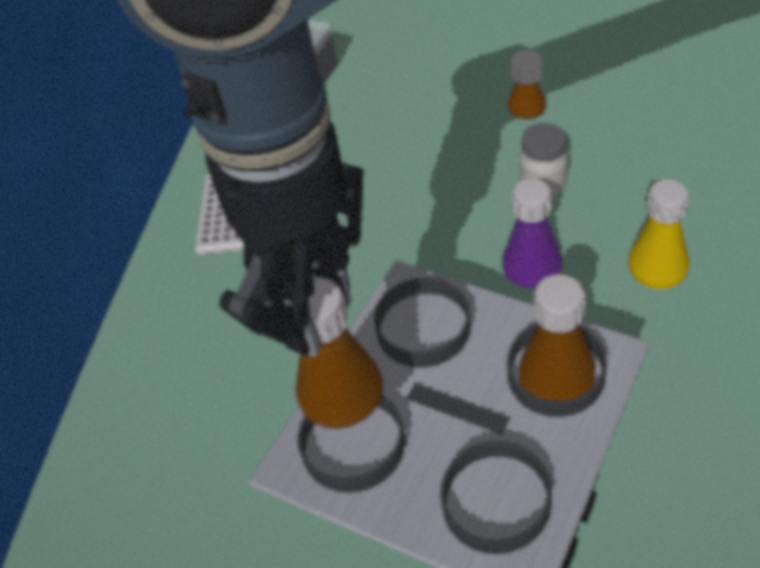

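View pics/top5c.png

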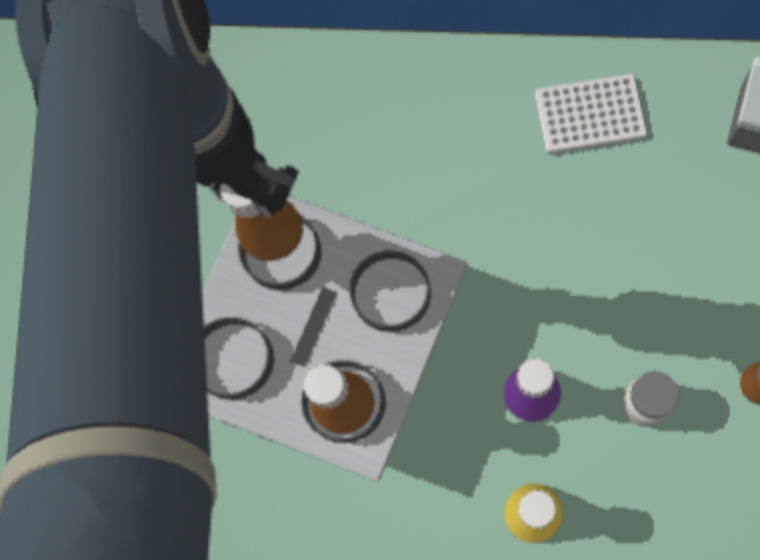

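Emit:
arm_command([
  [20, [0.3, 0.03, 0], 0],
  [20, [0.3, 0, 0], 0],
  [20, [0.3, 0, 0], 0],
  [20, [0.2, 0, 0], 0],
  [20, [0.2, 0, 0], 0],
  [20, [0, 0, 0], 0],
  [20, [0, 0, 0], 0],
])

```text
time_s: 11.15
tool_pos: [0.6201, 0.2243, 0.2012]
orientation: [0.116, 0.698, -0.116, 0.698]
ft_force: [0.1, -0.0, -1.2]
grip_width: 0.0369
```

```bash
python3 g.py .620 .2235 .181
python3 -c "
from h import *
for n in('side','top'):
  p=snap(n,n+'6.png')
  u,v=proj(p,[.62,.2235,.13])[0].astype(int)
  u=max(u,50);cv2.imwrite(f'pics/{n}6c.png',cv2.resize(p['frame'][max(0,v-50):v+50,u-50:u+50,::-1],(500,500)))
"
```

```text
11.15 [0.62013823 0.22434102 0.20124579] [ 0.11441438 -0.04409305 -1.20550321] 0.03692108295532662 
 [[ 0.     0.324  0.946]
 [ 0.     0.946 -0.324]
 [-1.     0.     0.   ]] 
mm in tool axes [20.2 -0.8  0.1]
```

View pics/side6c.png

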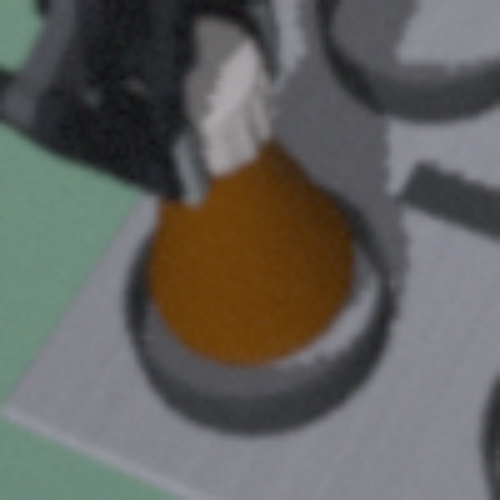

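View pics/top6c.png

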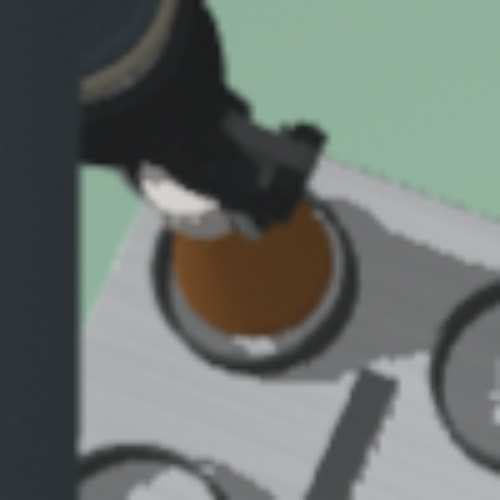

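Emit:
arm_command([
  [20, [0.1, 0, 0], 0],
  [20, [0.1, 0, 0], 0],
  [20, [0.1, 0, 0], 0],
  [20, [0.1, 0, 0], 0],
  [20, [0, 0, 0], 0],
  [20, [0, 0, 0], 0],
])

```text
time_s: 11.85
tool_pos: [0.62, 0.2243, 0.1851]
orientation: [0.116, 0.698, -0.116, 0.697]
ft_force: [0.3, -0.6, -1.4]
grip_width: 0.0367
```

Emit:
arm_command([
  [20, [0.05, 0, 0], 0],
  [20, [0.03, 0, 0], 0],
  [20, [0, 0, 0], 0],
  [20, [0, 0, 0], 0],
])

```text
time_s: 12.25
tool_pos: [0.62, 0.2243, 0.1821]
orientation: [0.116, 0.698, -0.116, 0.697]
ft_force: [0.6, 0.5, -1.6]
grip_width: 0.0369
```

Emit:
arm_command([
  [20, [0.03, 0, 0], 0],
  [20, [0.03, 0, 0], 0],
  [20, [0, 0, 0], 0],
  [20, [0, 0, 0], 0],
])

```text
time_s: 12.65
tool_pos: [0.6204, 0.2244, 0.181]
orientation: [0.116, 0.697, -0.116, 0.698]
ft_force: [-0.8, -1.1, 5.4]
grip_width: 0.0366
```

The flask touched down at the predicted height. Release it and lift away.

Emit:
arm_command([
  [42, [0, 0, 0], 0],
  [46, [0, 0, 0], 0],
  [55, [0, 0, 0], 0],
  [70, [0, 0, 0], 0],
  [85, [0, 0, 0], 0],
  [85, [0, 0, 0], 0],
  [85, [0, 0, 0], 0],
  [85, [0, 0, 0], 0],
  [85, [-0.3, 0, 0], 0],
  [85, [-0.6, 0, 0], 0],
  [85, [-0.8, 0, 0], 0],
  [85, [-0.8, 0, 0], 0],
  [85, [-0.8, 0, 0], 0],
  [85, [-0.8, 0, 0], 0],
  [85, [0, 0.8, 0], 0],
  [85, [0, 0.8, 0], 0],
  [85, [0, 0.8, 0], 0],
  [85, [0, 0.8, 0], 0],
  [85, [0, 0, 0], 0],
  [85, [0, 0, 0], 0],
])

```text
time_s: 14.65
tool_pos: [0.6614, 0.3459, 0.3437]
orientation: [0.115, 0.698, -0.116, 0.698]
ft_force: [-0.1, -1.0, -0.6]
grip_width: 0.0852
```

```bash
python3 g.py .620 .2235 .181
python3 -c "
from h import *
for n in('side','top'):
  p=snap(n,n+'7.png')
  for l in('spare_flask_mid','loaded_flask_mid','small_flask_mid'):
    for d in place_of(p,l): print(n,l,np.round(d['location'],3),round(d['p'],2))
  o=cv2.resize(p['frame'][:,:,::-1],None,fx=2,fy=2)
  cv2.imwrite(f'pics/{n}7c.png',o[200:768,0:760] if n=='side' else o[0:560,0:760])
"
```

```text
14.65 [0.66136111 0.34589766 0.34373253] [-0.09494779 -1.0013267  -0.60279414] 0.0852071999563386 
 [[ 0.     0.323  0.946]
 [-0.001  0.946 -0.323]
 [-1.    -0.001  0.   ]] 
mm in tool axes [ 162.8 -129.1    0.3]
side spare_flask_mid [0.622 0.225 0.153] 0.57
side loaded_flask_mid [ 0.488 -0.054  0.059] 0.89
side loaded_flask_mid [ 0.346 -0.058  0.055] 0.83
side loaded_flask_mid [0.452 0.153 0.154] 0.81
side small_flask_mid [ 0.502 -0.325  0.039] 0.66
top spare_flask_mid [0.622 0.226 0.156] 0.6
top loaded_flask_mid [0.452 0.152 0.154] 0.92
top loaded_flask_mid [ 0.487 -0.056  0.062] 0.7
top loaded_flask_mid [ 0.346 -0.057  0.061] 0.6
top small_flask_mid [ 0.505 -0.327  0.039] 0.76
top small_flask_mid [0.537 0.186 0.094] 0.57
```

View pics/side7c.png

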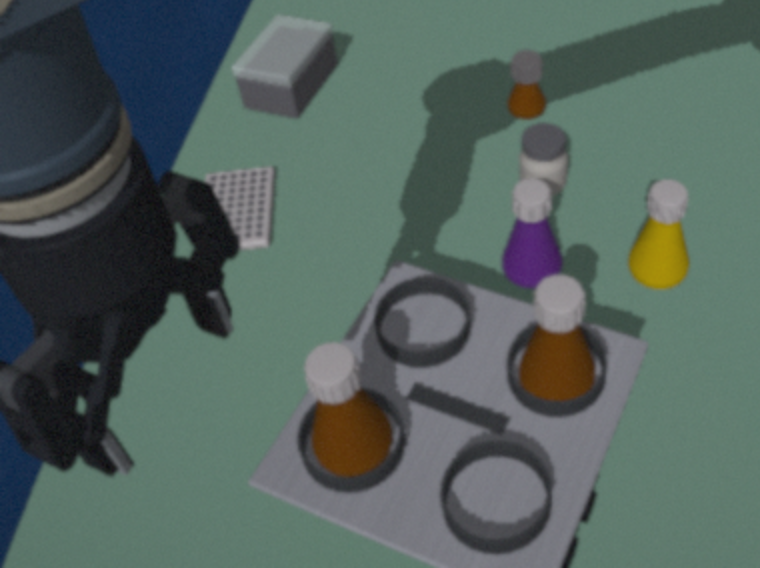

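View pics/top7c.png

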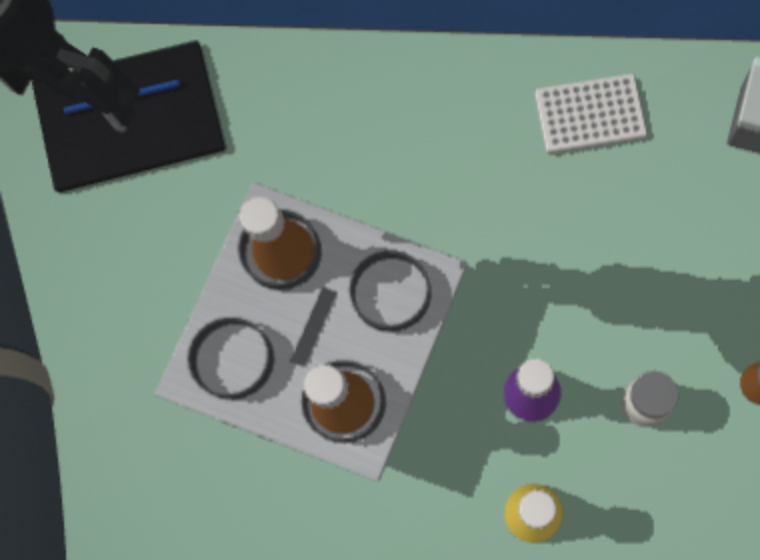

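The spare stands upright and fully down in the holder opposite. It is about 93 mm from the platform centre and 185 mm from the loaded flask, and the gripper is clear.

```bash
python3 -c "
from plant import *
print(job_done())"
```

```text
the job is handed in; nothing more can be done
None
```

I took the larger amber flask by its cap, carried it over, lowered it until it touched the plate, released it in the holder diagonally opposite the loaded flask and backed away. The job was handed in at about 15 s of the 48 s; no verdict is reported.

The last camera checks agreed with each other within the networks' 4 mm accuracy:
- **Spare flask:** it is at about (0.622, 0.225), with its mid-point 58–61 mm above the plate (required 54–65 mm). It looks upright inside the ring, about 94 mm from the platform centre and 185 mm from the loaded flask.
- **Loaded and small flasks:** both are within measuring error of where they started, about 0–4 mm.
- **Touchdown:** contact came at the predicted height with about 7 N. The gripper is open and clear of everything.

One small disagreement: the grip measured 36.7 mm on the 38 mm cap, but the flask did not slip or tilt noticeably. The networks also reported the purple and yellow flasks as the loaded flask; I left both alone.

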